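Tidy the parts drawers with the fingertips

ROBOT

A 6-joint arm with a two-finger parallel gripper is mounted at the origin on the work surface. World frame = base frame: x ahead of the robot, y to its left, z up, the work surface at z = 0. Lengths are in mm, angles in degrees, forces in N, time in s.
With the tool pointing down it reaches from about 325 to 775 mm from the base axis. Payload 5.5 kg.
Tool frame: the origin (TCP) lies midway between the tips of the shut fingers; the grasp point (between the pads) lies 19 mm behind it; x points along the fingers, z is the direction in which the jaws open and shut, and the axes are right-handed (so a half turn about x gives the same grasp; the last joint's range is limited). The gripper opens to 85 mm and grips with 20 to 120 N. Pads are 22 mm wide; open, the fingers measure 114 mm over their backs; the gripper's body (76 mm by 85 mm) begins 54 mm behind the grasp point. The pads swing forward as they close: fully open they stand 13 mm farther back than shut.
Start: joints at [66.137, 5.22, 70.514, -0, 104.267, -3.249], TCP at [211.257, 561.593, 231.275] pointing down, gripper open.
Joint ranges: [-164.24, 164.24], [-49.07, 125.15], [9.68, 141.18], [-86.29, 266.29], [3.28, 154.24], [-151.56, 151.56]. Speed limits (degrees/s): [147.25, 147.25, 172.46, 180, 180, 180].

INTERFACE

Orientations are given as a 3x3 rotation matrix whose columns are the frame's x, y, z axes.
In Python, from cell import bot gives the robot as it stands. The module is installed in compiled form; this text tells all that it offers.
- The arm moves only by the tool carry_out, never from a script. Its argument "commands" is one flat list of numbers, 7 for each row, row after row: the shift along the world's x, y, z in mm, then the turn, a rotation vector about the world's x, y, z in degrees, then the closure, from -1 (fully open) to 1 (shut), so that 0 is half open. In form: [tx, ty, tz, rx, ry, rz, hand, tx, ty, tz, rx, ry, rz, hand, ...]. A call has 1 to 20 rows; each row shifts and turns the pose as measured when the row begins; what a row does not reach is not made up. A row lasts 1/12 s, in which the tool goes at most 41.7 mm and 7.16 degrees, less where a joint would pass 70% of its speed; a pose out of reach is approached as far as the arm can. A call is refused whole if a number of a shift passes 41.7 or a number of a turn 7.16, either way. A call with a gripper value outside its range is refused whole. The fingers move at their own pace and stop on an object; "grip_force" is the grip in N (left out, the last holds). Time passes only in rows, so rows that do not move let the fingers close. It gives the time, the measured TCP pose, the force and the opening at its end, in the units of the state.
- bot.get_state(): the state, without advancing time (a new reading comes with each control period).
- bot.capture(name): name is "scene" or "side" or "wrist"; returns a dict with "img" (384x512x3 uint8, red, green, blue), "camera_matrix" (3x3 intrinsics, pixels), "view" (4x4, takes a point from world to camera coordinates). Camera axes: x right, y down, z forward; pixel columns grow to the right and rows downward; lengths in mm; the calibration is good to about 2 mm. The wrist camera is an equidistant fisheye: a pixel r from the principal point sees the ray r / f radians off the axis. A picture is of the moment at which its call begins. There is no depth.
- bot.sign_off(): hands the job in, once; it reports no verdict.
The state is a dict: "clock": time; "q": joint angles; "joint_vel": joint speeds; "effort": joint torques, N m; "tool_pos": TCP position; "eef_rot": TCP orientation; "ft_force": force on the tool from outside, world axes, zero at the start; "torque": the same for the moment, N m; "width": finger opening in mm.
Only numpy, scipy, OpenCV 4.12 (cv2) and the standard library are available. Lean on these libraries where they do the work, as an engineer would, in place of code of your own. Each camera call takes 0.05 s, during which the arm holds its last target. There are 200 camera calls.

TASK

Three small parts drawers on the electronics bench have been left half open. With the fingertips, push the two drawers that have parts in them (one holds knobs, the other small cartons) fully shut, and push the empty one, from inside its front, all the way open to its stop, ready for the knobs still lying on the bench. Only push, without ramming the drawers: pick nothing up, keep the parts in their drawers, and leave the knobs, screwdriver and multimeter on the bench where they are.

Things in the scene. Friction and masses are not known exactly. Their poses are not given: they have to be found in the camera images.
- unit_knob: Red single-drawer parts unit, screwed to the bench, whose white drawer holds two loose black control knobs. Shell 160 (x) x 110 (y) x 80 high; origin at the centre of its underside, on the bench; its -x side is the open front, roughly facing the robot, and the drawer slides out along its own -x. The three units stand side by side, in any order, each with its own yaw.
- knob_drawer (a joint): How far that drawer is open, m: 0 = shut, front flush with the shell's open end, at the stop; 0.10 = fully open, at the stop. Slides with about 1.5 N of friction, stays where left. Behind the front panel is an open tray: 94 wide and 142 long inside, floor 10 above the bench, side walls up to 54; the part still inside the unit is covered by the shell.
- knob_drawer_front (a point): Point on that moving drawer: middle of the top edge of its front panel, on the outer face, 71 above the bench; +x points from the front into the unit. The panel is 100 wide, 5 thick, from 6 to 71 above the bench; a 40 wide finger lip sticks out 10 from its outer face, 13 to 19 above the bench.
- unit_box: Red single-drawer parts unit, screwed to the bench, whose white drawer holds two small loose cardboard cartons. Shell 160 (x) x 110 (y) x 80 high; origin at the centre of its underside, on the bench; its -x side is the open front, roughly facing the robot, and the drawer slides out along its own -x. The three units stand side by side, in any order, each with its own yaw.
- box_drawer (a joint): How far that drawer is open, m: 0 = shut, front flush with the shell's open end, at the stop; 0.10 = fully open, at the stop. Slides with about 1.5 N of friction, stays where left. Behind the front panel is an open tray: 94 wide and 142 long inside, floor 10 above the bench, side walls up to 54; the part still inside the unit is covered by the shell.
- box_drawer_front (a point): Point on that moving drawer: middle of the top edge of its front panel, on the outer face, 71 above the bench; +x points from the front into the unit. The panel is 100 wide, 5 thick, from 6 to 71 above the bench; a 40 wide finger lip sticks out 10 from its outer face, 13 to 19 above the bench.
- unit_empty: Red single-drawer parts unit, screwed to the bench, whose white drawer is empty. Shell 160 (x) x 110 (y) x 80 high; origin at the centre of its underside, on the bench; its -x side is the open front, roughly facing the robot, and the drawer slides out along its own -x. The three units stand side by side, in any order, each with its own yaw.
- empty_drawer (a joint): How far that drawer is open, m: 0 = shut, front flush with the shell's open end, at the stop; 0.10 = fully open, at the stop. Slides with about 1.5 N of friction, stays where left. Behind the front panel is an open tray: 94 wide and 142 long inside, floor 10 above the bench, side walls up to 54; the part still inside the unit is covered by the shell.
- empty_drawer_front (a point): Point on that moving drawer: middle of the top edge of its front panel, on the outer face, 71 above the bench; +x points from the front into the unit. The panel is 100 wide, 5 thick, from 6 to 71 above the bench; a 40 wide finger lip sticks out 10 from its outer face, 13 to 19 above the bench.
- stock_knob0: Loose black knob, 26 diameter at the skirt, 18 high, standing on the floor of the knob drawer; origin at the centre of its underside.
- stock_knob1: Loose black knob, 26 diameter at the skirt, 18 high, standing on the floor of the knob drawer; origin at the centre of its underside.
- carton0: Loose cardboard carton, 28 x 36 x 28 high, lying on the floor of the box drawer; origin at the centre of its underside.
- carton1: Loose cardboard carton, 28 x 36 x 28 high, lying on the floor of the box drawer; origin at the centre of its underside.
- bench_knob0: Bystander: loose black knob, 26 diameter, 18 high, standing on the bench between robot and units; origin at the centre of its underside. To be left alone.
- bench_knob1: Bystander: loose black knob, 26 diameter, 18 high, standing on the bench between robot and units; origin at the centre of its underside. To be left alone.
- screwdriver: Bystander: screwdriver lying on the bench towards the left, 200 long (along its own x), handle 26 thick; origin at mid-length, on the bench. To be left alone.
- meter: Bystander: yellow multimeter lying on its back on the bench at the right, 190 x 90 x 50 high, origin at the centre of its underside. To be left alone.
Mind the look-alikes: they are no part of the job. Leave any orange or pink look-alike of the carton0 alone.

How it is judged (in metres and radians):
At the end, for the whole second after the job is handed in: Knob drawer and box drawer open less than 5 mm, empty drawer open more than 92 mm (of 100), all at rest, with both knobs and both cartons still at rest in their own drawers (value of joint each of knob_drawer, box_drawer below 0.005 m and value of joint empty_drawer above 0.092 m and velocity of joint knob_drawer between -0.01 and 0.01 m/s and velocity of joint box_drawer between -0.01 and 0.01 m/s and velocity of joint empty_drawer between -0.01 and 0.01 m/s and x of stock_knob0 in the frame of knob_drawer_front between 0.005 and 0.148 m and y of stock_knob0 in the frame of knob_drawer_front between -0.05 and 0.05 m and height (world z) of each of stock_knob0, stock_knob1, carton0, carton1 below 0.045 m and linear speed of each of stock_knob0, stock_knob1, carton0, carton1 below 0.02 m/s and x of stock_knob1 in the frame of knob_drawer_front between 0.005 and 0.148 m and y of stock_knob1 in the frame of knob_drawer_front between -0.05 and 0.05 m and x of carton0 in the frame of box_drawer_front between 0.005 and 0.148 m and y of carton0 in the frame of box_drawer_front between -0.05 and 0.05 m and x of carton1 in the frame of box_drawer_front between 0.005 and 0.148 m and y of carton1 in the frame of box_drawer_front between -0.05 and 0.05 m); the robot touches nothing.
It fails at once if a knob or carton is lifted out of its drawer (height (world z) of any of stock_knob0, stock_knob1, carton0, carton1 above 0.05 m).
It fails at once if a bystander (bench knob, screwdriver, multimeter) is moved more than 20 mm or lifted (distance of any of bench_knob0, bench_knob1, screwdriver, meter from where it was at the start of the episode above 0.02 m).
It fails at once if a drawer is rammed: the robot's fingers press on it with more than 80 N (contact force between the fingers and unit_knob above 80 N or contact force between the fingers and unit_box above 80 N or contact force between the fingers and unit_empty above 80 N).
It also fails if it takes over 72 s, if anything falls off the work surface, if the arm or the gripper's body presses on something with over 40 N, if the wrist force passes 120 N, or if a joint passes its speed limit or range.

## Working session

There is one attempt and no reset: what is moved stays moved. The work goes in short steps, Python scripts to look and compute and a tool call to move; the robot and the scene stay as the last step left them, time stands still between calls to the robot, and variables do not carry over. Pictures are saved under pics/ and viewed, about 8 in all and at most 12, crops included, and the job is handed in when it is done.

Besides the shell and the picture viewer there is one more tool, called after "Call:" by a JSON object that holds its "name" and its "arguments", one argument or row to a line. carry_out: Moves the arm, as the interface text tells. Its arguments: {"type":"object","properties":{"commands":{"type":"array"},"grip_force":{"type":"number"}},"required":["commands"]}

```bash
mkdir -p pics && cat > h.py <<'E'
import numpy as np, cv2
from cell import bot
def snap(n,f):
    c=bot.capture(n); cv2.imwrite(f'pics/{f}.png',c['img'][:,:,::-1]); np.savez(f'pics/{f}.npz',**c); return c
def ray(c,u,v):
    K=c['camera_matrix'];V=c['view'];d=np.linalg.inv(K)@[u,v,1];R=V[:3,:3]
    return -R.T@V[:3,3], R.T@d
def onz(c,u,v,z):
    o,d=ray(c,u,v); return o+d*(z-o[2])/d[2]
def proj(c,p):
    q=c['camera_matrix']@(c['view'][:3,:3]@np.array(p,float)+c['view'][:3,3]); return q[:2]/q[2]
E
python3 - <<'E'
from h import *
for n in('scene','side'):
    c=snap(n,n+'0'); print(n,ray(c,256,192),c['camera_matrix'][0,0])
a=cv2.imread('pics/scene0.png');b=cv2.imread('pics/side0.png')
cv2.imwrite('pics/v1.png',cv2.resize(a,(800,600),interpolation=cv2.INTER_CUBIC))
cv2.imwrite('pics/v2.png',cv2.resize(b,(800,600),interpolation=cv2.INTER_CUBIC))
print(bot.get_state())
E
```

```text
scene (array([1030.87459076, -553.6202651 ,  888.72241495]), array([-0.48142617,  0.44584454, -0.75467604])) 431.03128002785553
side (array([169.27829365, 513.03516896, 881.89652077]), array([ 0.30176917, -0.56002516, -0.77180348])) 378.9800471301691
{'clock': 0.1, 'q': array([ 6.61376361e+01,  5.25919075e+00,  7.05745178e+01, -6.00986173e-04,
        1.04265649e+02, -3.24970405e+00]), 'joint_vel': array([ 0.05340743, -0.0112486 , -0.10779482, -0.10476176, -0.07643045,
        0.11880684]), 'effort': array([ 2.04665928e-03, -4.60219753e+01, -4.19214499e+01, -1.94111644e-04,
        1.06589039e-02,  3.57054171e-05]), 'tool_pos': array([211.14576281, 561.36105658, 230.26434285]), 'eef_rot': array([[-6.92227315e-04, -9.35980834e-01,  3.52050280e-01],
       [-1.59000315e-03,  3.52050949e-01,  9.35979488e-01],
       [-9.99998496e-01,  8.81495152e-05, -1.73191175e-03]]), 'ft_force': array([-0.44679759, -0.30046305, -0.53580092]), 'torque': array([ 0.00883339,  0.04223391, -0.01063358]), 'width': 85.31671588552472}
```

View pics/v1.png

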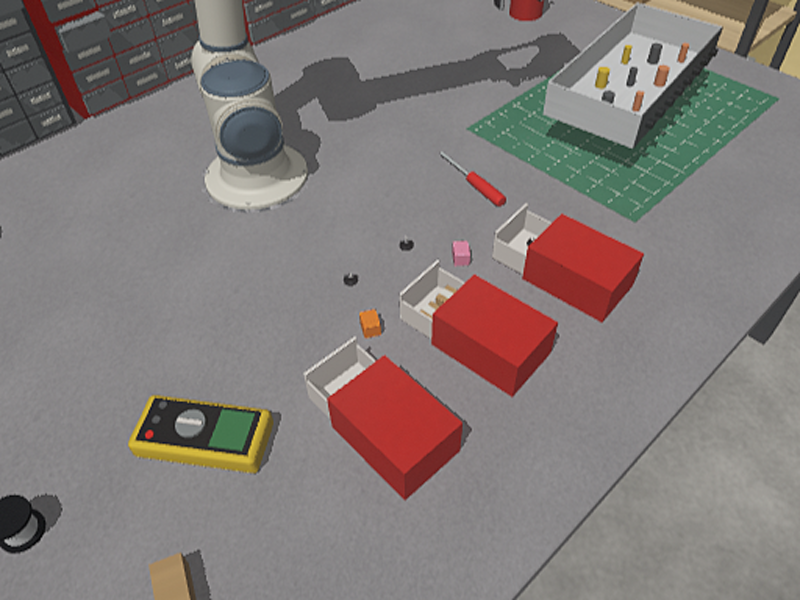

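View pics/v2.png

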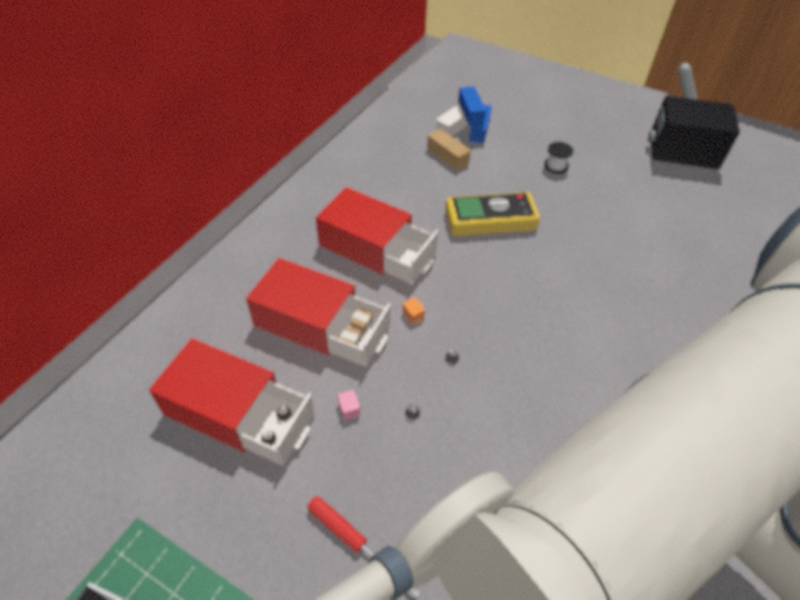

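The units from left (+y) to right are knob, box and empty. In v1 their drawers are at (520,240), (435,300) and (345,375). Pink and orange decoys stand in front of the gaps, at (461,252) and (370,323), and the bench knobs are at (406,243) and (350,279).

```bash
cat > m.py <<'E'
from h import *
C={n:dict(np.load(f'pics/{n}0.npz')) for n in('scene','side')}
def tri(u1,u2):
    A=[];b=[]
    for c,u in((C['scene'],u1),(C['side'],u2)):
        o,d=ray(c,*u);d/=np.linalg.norm(d);P=np.eye(3)-np.outer(d,d);A.append(P);b.append(P@o)
    return np.linalg.lstsq(np.vstack(A),np.hstack(b),rcond=None)[0]
T={}
for n,c in C.items():
    hsv=cv2.cvtColor(c['img'],cv2.COLOR_RGB2HSV);h,s,v=[hsv[:,:,i].astype(int) for i in range(3)]
    red=((h<6)|(h>174))&(s>150)
    lab0=cv2.connectedComponentsWithStats(red.astype('uint8'))
    for i in range(1,lab0[0]):
        x,y,w,hh,a=lab0[2][i]
        if not(1500<a<12000): continue
        p=onz(c,*lab0[3][i],60)
        if p[0]<450 or abs(p[1])>400: continue
        m=lab0[1]==i; t,_=cv2.threshold(v[m].astype('uint8'),0,255,cv2.THRESH_OTSU)
        mm=cv2.morphologyEx((m&(v>t)).astype('uint8'),cv2.MORPH_OPEN,np.ones((3,3)))
        ct=max(cv2.findContours(mm,0,2)[0],key=cv2.contourArea)[:,0].astype(float)
        W=np.array([onz(c,*q,80)[:2] for q in ct],np.float32)
        r=cv2.minAreaRect(W); bx=cv2.boxPoints(r)
        # 1px erosion is negligible; corners ordered by angle
        ax=bx[1]-bx[0] if np.linalg.norm(bx[1]-bx[0])>np.linalg.norm(bx[2]-bx[1]) else bx[2]-bx[1]
        ax=ax/np.linalg.norm(ax)*np.sign(ax[0]); yaw=np.degrees(np.arctan2(ax[1],ax[0]))
        T.setdefault(n,[]).append((np.array(r[0]),yaw,bx)); print(n,a,t,np.round(r[0],1),np.round(sorted(r[1]),1),round(yaw,1))
for n in T:T[n].sort(key=lambda t:-t[0][1])
c=C['scene'];hsv=cv2.cvtColor(c['img'],cv2.COLOR_RGB2HSV)
wh=(hsv[:,:,1]<45)&(hsv[:,:,2]>150)
ys,xs=np.nonzero(wh)
P=np.array([onz(c,x,y,71)[:2] for x,y in zip(xs,ys)])
for k,(a,b) in enumerate(zip(T['scene'],T['side'])):
    zs=[]
    for q in a[2]:
        j=np.argmin(np.linalg.norm(b[2]-q,axis=1))
        zs.append(tri(proj(C['scene'],[*q,80]),proj(C['side'],[*b[2][j],80]))[2])
    ce=(a[0]+b[0])/2;yaw=(a[1]+b[1])/2;t=np.radians(yaw);R=np.array([[np.cos(t),-np.sin(t)],[np.sin(t),np.cos(t)]])
    L=(P-ce)@R; s=(abs(L[:,1])<40)&(L[:,0]<-60)&(L[:,0]>-200)
    bins=[L[s&(abs(L[:,1]-y0)<6),0].min() for y0 in(-30,-15,0,15,30)]
    f=np.median(bins); F=ce+R@[f,0]
    print(['knob','box','empty'][k],'centre',ce.round(1),'yaw',round(yaw,1),'topz',np.round(zs,1),'front edges',np.round(bins,1),'open',round(-80-f,1),'front',F.round(1))
    for n in C:
        im=cv2.imread(f'pics/{n}0.png') if k==0 else cv2.imread(f'pics/o_{n}.png')
        for y0 in(-50,50):
            cv2.circle(im,tuple(np.int32(proj(C[n],[*(ce+R@[f,y0]),71]).round())),1,(255,0,255),-1)
            for z in (6,):
              cv2.circle(im,tuple(np.int32(proj(C[n],[*(ce+R@[f,y0]),z]).round())),1,(0,255,0),-1)
        cv2.imwrite(f'pics/o_{n}.png',im)
# bystanders / decoys in both views
for nm,f in(('pink',lambda h,s,v:(h>150)&(h<176)&(s>60)&(v>120)),('orange',lambda h,s,v:(h>7)&(h<16)&(s>170)&(v>150)),('dark',lambda h,s,v:v<45)):
  for n,c in C.items():
    q=cv2.cvtColor(c['img'],cv2.COLOR_RGB2HSV);k=cv2.connectedComponentsWithStats(f(q[:,:,0],q[:,:,1],q[:,:,2]).astype('uint8'))
    for i in range(1,k[0]):
        p=onz(c,*k[3][i],12)
        if k[2][i][4]>15 and 300<p[0]<650 and -200<p[1]<350: print(nm,n,k[3][i].round(),k[2][i][4],p[:2].round())
a=cv2.imread('pics/o_scene.png')[110:330,180:430];b=cv2.imread('pics/o_side.png')[110:310,90:300]
cv2.imwrite('pics/v3.png',np.hstack([cv2.resize(a,(400,400)),cv2.resize(b,(400,400))]))
E
python3 m.py
```

```text
scene 3165 156.0 [655.6 222.9] [109.5 157.8] 5.9
scene 3707 156.0 [643.7   1.9] [109.3 159.6] 5.4
scene 4516 152.0 [ 654.1 -222.9] [110.3 158.9] -1.5
side 1785 163.0 [ 654.8 -219.8] [106.7 156.1] -1.7
side 2257 164.0 [643.9   6. ] [107.1 156.6] 5.4
side 2942 163.0 [655.7 225.9] [107.5 156.2] 5.7
knob centre [655.7 224.4] yaw 5.8 topz [79.4 78.3 78.  79.1] front edges [-151.9 -150.3 -150.6 -151.1 -151.7] open 71.1 front [505.3 209.2]
box centre [643.8   3.9] yaw 5.4 topz [79.3 78.2 77.2 78.2] front edges [-153.2 -154.3 -153.  -153.6 -154.4] open 73.6 front [490.9 -10.6]
empty centre [ 654.4 -221.4] yaw -1.6 topz [78.5 77.6 79.3 80.2] front edges [-144.6 -145.  -145.1 -144.9 -145.3] open 65.0 front [ 509.5 -217.3]
pink scene [295. 162.] 163 [467. 124.]
pink side [223. 259.] 194 [472. 121.]
orange scene [237. 207.] 162 [ 472. -107.]
```

View pics/v3.png

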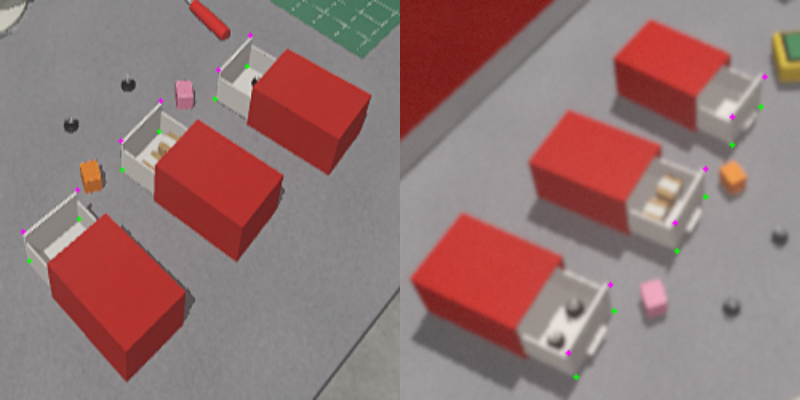

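Overlay corners sit on the real panel corners in both views. I'll go to the knob drawer first, shutting the fingers on the way.

Call:
{"name": "carry_out", "arguments": {
  "commands": [17,-25,0,0,0,1.9,1,17,-25,0,0,0,1.9,1,17,-25,0,0,0,1.9,1,17,-25,0,0,0,1.9,1,17,-25,0,0,0,1.9,1,17,-25,0,0,0,1.9,1,17,-25,0,0,0,1.9,1,17,-25,0,0,0,1.9,1,17,-25,0,0,0,1.9,1,17,-25,0,0,0,1.9,1,17,-25,0,0,0,1.9,1,17,-25,0,0,0,1.9,1,17,-25,0,0,0,1.9,1,17,-25,0,0,0,1.9,1,0,0,0,0,0,0,1]
}}

```text
clock: 1.35
tool_pos: [452.5, 192.7, 219.5]
eef_rot: [[-0.008, -0.991, -0.135], [-0.016, -0.134, 0.991], [-1.0, 0.01, -0.015]]
ft_force: [0.1, -0.4, 0.2]
width: -0.2
```

```bash
python3 -c "
from h import *
c=dict(np.load('pics/scene0.npz'))
for p in((260,156),(224,179)):print(onz(c,*p,9).round())
s=bot.get_state();print(s['tool_pos'],s['eef_rot'][:,2],s['width'])"
```

```text
[378.  71.   9.]
[372. -64.   9.]
[452.50175565 192.70557815 219.45291458] [-0.13451805  0.99079673 -0.01505746] -0.22865608898163062
```

Call:
{"name": "carry_out", "arguments": {
  "commands": [0,4,-17,0,0,-1,1,0,4,-17,0,0,-1,1,0,3,-17,0,0,0,1,0,0,-17,0,0,0,1,0,0,-17,0,0,0,1,0,0,-17,0,0,0,1,0,0,-17,0,0,0,1,0,0,-17,0,0,0,1,0,0,-17,0,0,0,1,0,0,-15,0,0,0,1,0,0,0,0,0,0,1]
}}

```text
clock: 2.27
tool_pos: [448.7, 204.2, 40.8]
eef_rot: [[-0.014, -0.996, -0.09], [-0.016, -0.09, 0.996], [-1.0, 0.015, -0.014]]
ft_force: [-0.7, 0.1, -0.4]
width: 0.1
```

```bash
python3 -c "
from h import *
c=snap('side','s1');cv2.imwrite('pics/v4.png',cv2.resize(c['img'][180:320,80:280,::-1],(800,560),interpolation=2))"
```

```text
(no output)
```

View pics/v4.png

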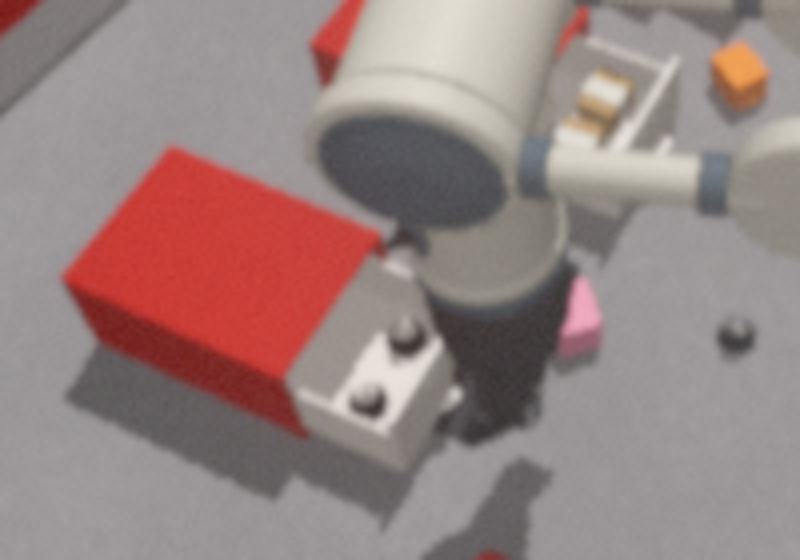

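The fingers are in front of the knob drawer panel at crop (480,425), clear of the pink block. Pushing gently.

Call:
{"name": "carry_out", "arguments": {
  "commands": [5,0.5,0.2,0,0,0,1,5,0.5,0.2,0,0,0,1,5,0.5,0.2,0,0,0,1,5,0.5,0.2,0,0,0,1,5,0.5,0.2,0,0,0,1,5,0.5,0.2,0,0,0,1,5,0.5,0.2,0,0,0,1,5,0.5,0.2,0,0,0,1,5,0.5,0.2,0,0,0,1,5,0.5,0.2,0,0,0,1,5,0.5,0.2,0,0,0,1,5,0.5,0.2,0,0,0,1,5,0.5,0.2,0,0,0,1,5,0.5,0.2,0,0,0,1,5,0.5,0.2,0,0,0,1,5,0.5,0.2,0,0,0,1]
}}

```text
clock: 3.65
tool_pos: [538.4, 214.8, 50.6]
eef_rot: [[-0.01, -0.996, -0.09], [-0.013, -0.09, 0.996], [-1.0, 0.011, -0.012]]
ft_force: [-1.7, 0.3, -1.0]
width: -0.1
```

Call:
{"name": "carry_out", "arguments": {
  "commands": [4,0.4,-0.7,0,0,0,1,4,0.4,-0.7,0,0,0,1,4,0.4,-0.7,0,0,0,1,3,0.3,-0.7,0,0,0,1,3,0.3,-0.7,0,0,0,1,3,0.3,-0.5,0,0,0,1]
}}

```text
clock: 4.15
tool_pos: [563.0, 217.3, 47.6]
eef_rot: [[-0.007, -0.996, -0.09], [-0.012, -0.09, 0.996], [-1.0, 0.008, -0.011]]
ft_force: [-1.9, -0.7, 1.5]
width: 0.2
```

Call:
{"name": "carry_out", "arguments": {
  "commands": [2,0.2,0,0,0,0,1,2,0.2,0,0,0,0,1,2,0.2,0,0,0,0,1]
}}

```text
clock: 4.4
tool_pos: [563.6, 217.3, 47.5]
eef_rot: [[-0.023, -0.996, -0.091], [-0.015, -0.09, 0.996], [-1.0, 0.024, -0.013]]
ft_force: [-11.6, -2.0, 6.8]
width: -0.1
```

Stop reached (force rose to 12 N at the predicted place). Back off, over to the box drawer.

Call:
{"name": "carry_out", "arguments": {
  "commands": [-8,-0.8,0,0,0,0,1,-15,-1.5,0,0,0,0,1,-15,-1.5,10,0,0,0,1,-15,-2,20,0,0,0,1,0,0,22,0,0,0,1,0,0,22,0,0,0,1,0,0,20,0,0,0,1,-7,-23,0,0,0,0,1,-8,-23,0,0,0,0,1,-8,-23,0,0,0,0,1,-8,-23,0,0,0,0,1,-8,-23,0,0,0,0,1,-8,-23,0,0,0,0,1,-8,-23,0,0,0,0,1,-8,-23,0,0,0,0,1,-8,-23,0,0,0,0,1,-8,-17,0,0,0,0,1,0,0,0,0,0,0,1]
}}

```text
clock: 5.9
tool_pos: [425.2, -22.2, 144.2]
eef_rot: [[-0.005, -0.996, -0.094], [-0.019, -0.094, 0.995], [-1.0, 0.007, -0.018]]
ft_force: [-0.1, 0.6, 0.5]
width: 0.1
```

Call:
{"name": "carry_out", "arguments": {
  "commands": [2,1,-16,0,0,0,1,2,1,-16,0,0,0,1,2,1,-16,0,0,0,1,2,1,-16,0,0,0,1,0,1,-16,0,0,0,1,0,1,-13,0,0,0,1,0,0,0,0,0,0,1]
}}

```text
clock: 6.48
tool_pos: [436.2, -15.0, 49.7]
eef_rot: [[0.009, -0.996, -0.089], [-0.019, -0.089, 0.996], [-1.0, -0.007, -0.02]]
ft_force: [0.3, 0.3, -0.8]
width: 0.2
```

Call:
{"name": "carry_out", "arguments": {
  "commands": [5,0.4,-0.2,0,0,0,1,5,0.4,-0.2,0,0,0,1,5,0.4,-0.2,0,0,0,1,5,0.4,-0.2,0,0,0,1,5,0.4,-0.2,0,0,0,1,5,0.4,-0.2,0,0,0,1,5,0.4,-0.2,0,0,0,1,5,0.4,-0.2,0,0,0,1,5,0.4,-0.2,0,0,0,1,5,0.4,-0.2,0,0,0,1,5,0.4,-0.2,0,0,0,1,5,0.4,-0.2,0,0,0,1,5,0.4,-0.2,0,0,0,1,5,0.4,-0.2,0,0,0,1]
}}

```text
clock: 7.65
tool_pos: [515.6, -7.9, 51.2]
eef_rot: [[0.014, -0.996, -0.09], [-0.019, -0.09, 0.996], [-1.0, -0.012, -0.02]]
ft_force: [-2.4, 0.4, 1.0]
width: 0.1
```

Call:
{"name": "carry_out", "arguments": {
  "commands": [4,0.3,-0.6,0,0,0,1,4,0.3,-0.6,0,0,0,1,4,0.3,-0.6,0,0,0,1,4,0.3,-0.6,0,0,0,1,3,0.3,-0.6,0,0,0,1,3,0.3,-0.5,0,0,0,1,3,0.3,-0.5,0,0,0,1,2,0.2,0,0,0,0,1]
}}

```text
clock: 8.32
tool_pos: [545.8, -5.5, 46.4]
eef_rot: [[0.013, -0.996, -0.09], [-0.02, -0.09, 0.996], [-1.0, -0.011, -0.021]]
ft_force: [-1.3, -0.1, 2.3]
width: 0.0
```

Call:
{"name": "carry_out", "arguments": {
  "commands": [2,0.2,0,0,0,0,1,2,0.2,0,0,0,0,1,2,0.2,0,0,0,0,1,2,0.2,0,0,0,0,1]
}}

```text
clock: 8.65
tool_pos: [553.5, -4.7, 46.3]
eef_rot: [[0.01, -0.996, -0.09], [-0.02, -0.09, 0.996], [-1.0, -0.008, -0.021]]
ft_force: [-13.1, -0.9, 8.6]
width: -0.1
```

Box drawer is at its stop. Now back off, rise and move above the empty drawer.

Call:
{"name": "carry_out", "arguments": {
  "commands": [-8,-0.8,0,0,0,0,1,-15,-1.5,0,0,0,0,1,-15,-1.5,10,0,0,0,1,-12,-2,20,0,0,0,1,0,0,22,0,0,0,1,0,0,22,0,0,0,1,0,0,22,0,0,0,1,4,-21,0,0,0,-0.7,1,4,-21,0,0,0,-0.7,1,4,-21,0,0,0,-0.7,1,4,-21,0,0,0,-0.7,1,4,-21,0,0,0,-0.7,1,4,-21,0,0,0,-0.7,1,4,-21,0,0,0,-0.7,1,4,-21,0,0,0,-0.7,1,4,-20,0,0,0,-0.7,1,4,-18,0,0,0,-0.7,1,0,0,0,0,0,0,1]
}}

```text
clock: 10.15
tool_pos: [541.4, -225.6, 147.6]
eef_rot: [[0.025, -0.999, 0.034], [-0.025, 0.033, 0.999], [-0.999, -0.026, -0.024]]
ft_force: [0.3, 0.0, -0.0]
width: -0.3
```

Call:
{"name": "carry_out", "arguments": {
  "commands": [1,3,-6,1.4,1.4,0,1,1,3,-6,0,0,0,1,0,0,0,0,0,0,1]
}}

```text
clock: 10.4
tool_pos: [543.3, -219.9, 135.2]
eef_rot: [[0.003, -0.999, 0.036], [-0.0, 0.036, 0.999], [-1.0, -0.003, -0.0]]
ft_force: [-0.7, 0.8, 0.3]
width: -0.2
```

```bash
python3 -c "
from h import *
s=bot.get_state();p=s['tool_pos'];print(p,s['eef_rot'][:,0])
a=snap('scene','c2');b=snap('side','s2');
A=a['img'][110:330,180:430,::-1];B=b['img'][110:310,90:300,::-1]
cv2.imwrite('pics/v5.png',np.hstack([cv2.resize(A,(400,400)),cv2.resize(B,(400,400))]))"
```

```text
[ 543.3259289  -219.89299611  135.22807929] [ 2.71224897e-03 -3.99062359e-04 -9.99996242e-01]
```

View pics/v5.png

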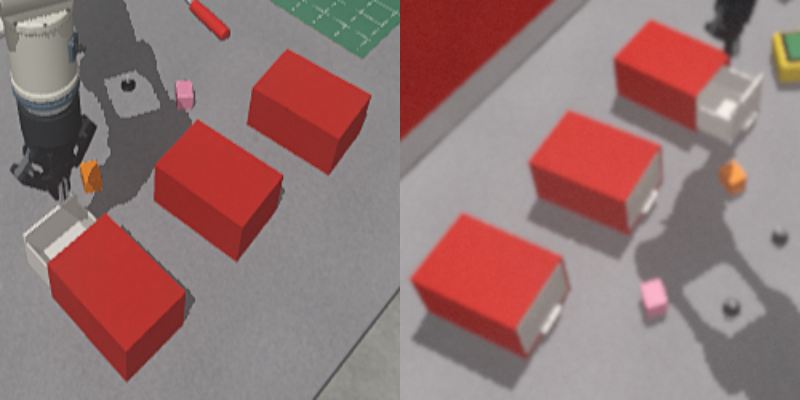

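Both loaded drawers look flush, and the fingertip hangs over the empty tray. Lowering it.

Call:
{"name": "carry_out", "arguments": {
  "commands": [0,0,-12,0,0,0,1,0,0,-12,0,0,0,1,0,0,-12,0,0,0,1,0,0,-12,0,0,0,1,0,0,-12,0,0,0,1,0,0,-10,0,0,0,1,0,0,-8,0,0,0,1,0,0,-8,0,0,0,1,0,0,-5,0,0,0,1,0,0,0,0,0,0,1]
}}

```text
clock: 11.33
tool_pos: [541.6, -217.3, 34.1]
eef_rot: [[0.003, -0.999, 0.032], [-0.001, 0.032, 0.999], [-1.0, -0.003, -0.001]]
ft_force: [-0.8, 0.5, 0.4]
width: -0.2
```

Call:
{"name": "carry_out", "arguments": {
  "commands": [-4,0.1,0,0,0,0,1,-4,0.1,0,0,0,0,1,-4,0.1,0,0,0,0,1,-4,0.1,0,0,0,0,1,-4,0.1,0,0,0,0,1,-4,0.1,0,0,0,0,1,-4,0.1,0,0,0,0,1,-4,0.1,0,0,0,0,1,-4,0.1,0,0,0,0,1]
}}

```text
clock: 12.08
tool_pos: [504.8, -217.0, 37.3]
eef_rot: [[0.01, -0.999, 0.032], [-0.004, 0.032, 0.999], [-1.0, -0.01, -0.003]]
ft_force: [1.1, -0.2, -0.4]
width: 0.1
```

Call:
{"name": "carry_out", "arguments": {
  "commands": [-2,0.1,0,0,0,0,1,-2,0.1,0,0,0,0,1,-2,0.1,0,0,0,0,1,-2,0.1,0,0,0,0,1]
}}

```text
clock: 12.42
tool_pos: [495.5, -216.8, 37.5]
eef_rot: [[0.01, -0.999, 0.032], [-0.004, 0.032, 0.999], [-1.0, -0.011, -0.004]]
ft_force: [1.1, -0.6, -1.4]
width: 0.1
```

Call:
{"name": "carry_out", "arguments": {
  "commands": [-2,0.1,0,0,0,0,1,-2,0.1,0,0,0,0,1,-2,0.1,0,0,0,0,1,-2,0.1,0,0,0,0,1]
}}

```text
clock: 12.75
tool_pos: [490.0, -216.7, 37.7]
eef_rot: [[0.019, -0.999, 0.032], [-0.005, 0.032, 0.999], [-1.0, -0.019, -0.005]]
ft_force: [16.5, -1.2, -9.9]
width: 0.2
```

Stop reached at the predicted place (16 N). Ease off, lift straight out and clear the view.

Call:
{"name": "carry_out", "arguments": {
  "commands": [5,0,0,0,0,0,1,6,0,0,0,0,0,1,6,0,5,0,0,0,1,3,0,15,0,0,0,1,0,0,20,0,0,0,1,0,0,22,0,0,0,1,0,0,22,0,0,0,1,0,0,22,0,0,0,1,-20,0,20,0,0,0,1,-20,0,20,0,0,0,1,-20,0,10,0,0,0,1,-20,0,0,0,0,0,1,0,0,0,0,0,0,1,0,0,0,0,0,0,1]
}}

```text
clock: 13.92
tool_pos: [427.7, -214.9, 204.7]
eef_rot: [[0.009, -0.999, 0.03], [-0.005, 0.03, 1.0], [-1.0, -0.009, -0.004]]
ft_force: [0.1, 0.3, -0.2]
width: -0.0
```

```bash
python3 - <<'E'
from h import *
a=snap('scene','c3');b=snap('side','s3')
U={'knob':((655.7,224.4),5.8),'box':((643.8,3.9),5.4),'empty':((654.4,-221.4),-1.6)}
hsv=cv2.cvtColor(a['img'],cv2.COLOR_RGB2HSV);wh=(hsv[:,:,1]<45)&(hsv[:,:,2]>150);ys,xs=np.nonzero(wh)
P=np.array([onz(a,x,y,71)[:2] for x,y in zip(xs,ys)])
ims={'c':(a,a['img'][:,:,::-1].copy()),'s':(b,b['img'][:,:,::-1].copy())}
for k,(ce,yw) in U.items():
    t=np.radians(yw);R=np.array([[np.cos(t),-np.sin(t)],[np.sin(t),np.cos(t)]]);L=(P-ce)@R
    s=(abs(L[:,1])<40)&(L[:,0]<-60)&(L[:,0]>-230)
    print(k,'open est',-80-np.median([L[m,0].min() for y0 in(-30,-15,0,15,30) if (m:=s&(abs(L[:,1]-y0)<6)).any()] or [np.nan]))
    f=-180 if k=='empty' else -80
    for c,im in ims.values():
        for y0 in(-50,50): cv2.circle(im,tuple(np.int32(proj(c,[*(np.array(ce)+R@[f,y0]),71]).round())),1,(255,0,255),-1)
cv2.imwrite('pics/v6.png',np.hstack([cv2.resize(ims['c'][1][90:330,170:430],(400,400)),cv2.resize(ims['s'][1][110:310,90:300],(400,400))]))
s=bot.get_state();print(s['tool_pos'],s['ft_force'])
E
```

```text
knob open est 113.93784037621285
box open est 112.55513987788297
empty open est 101.89732047007178
[ 428.05489901 -214.74990317  203.90653304] [ 0.40314821  0.19882759 -0.44435607]
```

View pics/v6.png

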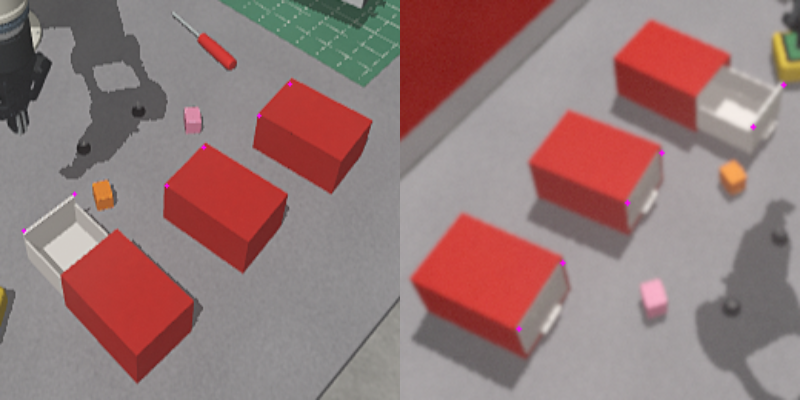

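```bash
python3 -c "
from cell import bot
print(bot.sign_off())"
```

```text
the job is handed in; nothing more can be done
None
```

I pushed the knob and box drawers shut and the empty drawer open to its stop, then handed the job in at about 14 s. The hand-in gives no verdict.

**Stops:** Each drawer stopped within 1–2 mm of where I predicted. The highest wrist-force readings at the stops were about 14, 16 and 19 N for knob, box and empty.

**Last pictures:**
- The knob and box fronts look flush with their shells.
- The empty drawer measures about 102 mm open, which fits its 100 mm stop within camera error.
- Bench knobs, screwdriver and the two decoy blocks look unmoved. The multimeter is mostly out of these crops; the arm stayed clear of it.

**Checks that failed or couldn't be made:**
- My script's opening figures for the two shut drawers (about 113 mm) are false. The shell hides those fronts from the scene camera, so it most likely picked up other white or grey pixels. For these I relied on the side view and the fingertip positions at the stops.
- The knobs and cartons can't be seen in the shut drawers. I saw them lying in their trays before the pushes, and pushed at only 25–60 mm/s.

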